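# Unlock the safety cap of the solvent can and stand it in the drip cradle

### The arm

A 7-joint arm with a two-finger parallel gripper is mounted at the origin on the work surface; the furniture and walls round the work are solid. World frame = base frame: x ahead of the robot, y to its left, z up, the work surface at z = 0. Lengths are in m, angles in rad, forces in N, time in s.
With the tool pointing down it reaches from about 0.425 to 0.875 m from the base axis. Payload 4.7 kg.
Tool frame: the origin (TCP) lies at the very end of the fingers, on their centre line; the grasp point (between the pads) lies 19 mm behind it; z points along the fingers, y is the line along which they close (so a half turn about z gives the same grasp; the last joint's range is limited). The gripper opens to 87 mm and grips with 3 to 60 N. Pads are 19 mm wide; open, the fingers measure 117 mm over their backs; the gripper's body (75 mm by 190 mm) begins 51 mm behind the grasp point.
Start: joints at [1.21, 0.321, -0.07, 1.45, 0.023, 1.371, -0.057], TCP at [0.238, -0.605, 0.223] pointing down, gripper open.
Joint ranges: [-2.86, 2.86], [-0.3, 2.09], [-1.38, 1.24], [0.06, 2.45], [-1.56, 4.7], [0.09, 2.05], [-2.69, 2.69]. Speed limits (rad/s): [2.57, 2.57, 3.14, 3.14, 3.14, 3.14, 3.14].

### API

Orientations are given as a unit quaternion [w, x, y, z].
In Python, from bench import * gives the robot as it stands.
- The arm moves only by the tool carry_out, never from a script. Its argument "commands" is one flat list of numbers, 7 for each row, row after row: the shift along the tool's x, y, z in m, then the turn, a rotation vector about the tool's x, y, z in rad, then the opening in per cent of the stroke, from 0 (shut) to 100 (fully open). A call has 1 to 20 rows; each row shifts and turns the commanded pose from where the row before left it, along the tool's axes as they then stand; what a row does not reach is not made up. A row lasts 1/10 s, in which the tool goes at most 50 mm and 8.59 degrees, less where a joint would pass 70% of its speed; a pose out of reach is approached as far as the arm can. A call with a gripper value outside its range is refused whole. The fingers move at their own pace and stop on an object; "force" is the grip in N (left out, the last holds). Time passes only in rows, so rows that do not move let the fingers close. It gives the time, the measured TCP pose, the force, the opening and the grip force at its end, in the units of the state.
- observe(): the state, without advancing time (a new reading comes with each control period).
- snapshot(name): name is "side" or "top"; returns a dict with "image" (400x640x3 uint8, red, green, blue), "fx", "fy", "cx", "cy" (pixels), "world_to_cam" (4x4, takes a point from world to camera coordinates). Camera axes: x right, y down, z forward; pixel columns grow to the right and rows downward; lengths in m; the calibration is good to about 2 mm. A picture is of the moment at which its call begins. There is no depth.
- hand_in(): hands the job in; it is judged then, once.
The state is a dict: "clock": time; "joint_positions": joint angles; "dq": joint speeds; "tau": joint torques, N m; "eef_pos": TCP position; "eef_rot": TCP orientation; "contact_force": force on the tool from outside, world axes, zero at the start; "torque": the same for the moment, N m; "width": opening from 0.0 (shut) to 1.0 (fully open); "gripper_force": force on a finger pad.
Only numpy, scipy, OpenCV 4.12 (cv2) and the standard library are available. Lean on these libraries where they do the work, as an engineer would, in place of code of your own. Each camera call takes 0.05 s, during which the arm holds its last target. There are 200 camera calls.

### The job

Open the can with the red push-and-turn safety cap: press the cap down firmly, turn it anticlockwise (seen from above) while it is pressed, lift it straight off and stand it mouth down on the worktop, letting go of it. Then take it again at a slant and stand it on its edge between the two wire hoops of the drip cradle, resting on the two rubber bars, either way round, and let go. Leave the aerosol, the beaker and the spring clamp where they are.

Things in the scene. Friction and masses are not known exactly. Their poses are not given: they have to be found in the camera images.
- red_cap: Loose red round safety cap, 50 mm outside diameter, 40 mm tall, open below, about 90 g; origin at the centre of its open underside, z along its axis to the closed top. Starts locked on the blue can's neck, origin 120 mm above the worktop. Finely ribbed straight wall: grip it across any diameter, with the finger ends above its underside.
- red_cap_mid (a point): Middle of the red cap: on its axis, 20 mm above its underside. Axes as the cap's.
- solvent_can: Blue oblong steel can with the red cap, fixed to the worktop: 63 mm (its x) by 87 mm (its y), flat top at 100 mm; origin at the centre of its underside. On top a black collar 49 mm in diameter up to 112 mm, then the neck up to 140 mm and, with the cap off, the white seal up to 159 mm. Lift the cap 50 mm to clear it.
- other_can: The green can of the same size and shape with a blue cap of the same size (top at 160 mm), fixed to the worktop; not to be opened. Origin at the centre of its underside.
- drip_cradle: Drip cradle, fixed: tray 90 mm (its x) by 84 mm (its y), 4 mm thick, lips 7 mm high at its x ends; origin at its underside's centre. Upright wire hoops, 5 mm thick, 40 mm high, 31 mm wide along y, at x = -26.5 and +26.5 mm leave 48 mm between them. Two rubber bars of 6 mm diameter run along x at y = -14 and +14 mm, tops at 10 mm.
- cradle_seat (a point): Where the middle of the cap lies when it stands properly in the cradle: 31 mm above the worktop over the tray's centre; axes as the cradle's. The cap's axis lies along x, its round wall rests on both bars and reaches beyond the hoops on either side in y, where the fingers have room.
- aerosol: Loose spray can, 58 mm in diameter and 187 mm tall, standing close in front of the blue can (towards the robot); origin at the centre of its underside. To be left alone.
- beaker: Loose small glass beaker, 72 x 78 mm, 90 mm tall; origin at the centre of its underside. To be left alone.
- clamp: Loose black spring clamp lying flat, 49 x 103 mm (long along its y), 18 mm thick; origin at the centre of its underside. To be left alone.
- neck_mouth (a point): Top of the steel neck, 140 mm up, on the axis the cap turns about. A sprung seal pushes the cap up. Detents let it turn only 0.1 rad until it is pressed at least 4 mm (about 10 N); it bottoms at 8 mm (14 N): aim for 6. Kept pressed, it turns anticlockwise from above; at 0.75 to 1.3 rad (aim for 1.05) it comes off straight up; end stop near 1.4 rad.
- bench_vice: Blue bench vice bolted to the worktop, not used: within 90 mm of its origin (centre of its underside), 104 mm high.
- drawer_unit: Dark steel drawer cabinet on the worktop at the robot's left, not used: within 190 mm of its origin in x and 160 mm in y, about 0.4 m high.

How it is judged:
By the outcome, as a careful person would: the job done as asked, in the order asked, and still so for the second after the job is handed in, with the robot touching nothing.
It also fails if it takes over 58 s, if anything falls off the work surface, if the arm or the gripper's body presses on something with over 40 N, if the wrist force passes 120 N, or if a joint passes its speed limit or range.

## Working session

There is one attempt and no reset: what is moved stays moved. The work goes in short steps, Python scripts to look and compute and a tool call to move; the robot and the scene stay as the last step left them, time stands still between calls to the robot, and variables do not carry over. Pictures are saved under pics/ and viewed, at most 10 in all, crops included, and the job is handed in when it is done.

Besides the shell and the picture viewer there is one more tool, called after "Request:" as name(argument=value, ...) on one line, values as JSON. carry_out: Moves the arm, as the interface text tells. Its arguments: {"type":"object","properties":{"commands":{"type":"array","items":{"type":"number"}},"force":{"type":"number"}},"required":["commands"]}

```bash
ls; mkdir -p pics
python3 - <<'E'
from bench import *
import cv2,pickle,numpy as np
for n in("top","side"):
    s=snapshot(n); cv2.imwrite(f"pics/{n}0.png",s["image"][:,:,::-1]); pickle.dump(s,open(f"{n}.pkl","wb"))
    M=s["world_to_cam"];print(n,s["fx"],s["cx"],s["cy"],np.round(M,3).tolist())
print(observe())
E
```

```text
pics
top 439.7569853005346 326.0890898396033 202.71584050617153 [[0.005, -1.0, -0.008, 0.122], [-0.985, -0.004, -0.172, 0.467], [0.172, 0.008, -0.985, 1.317], [0.0, 0.0, 0.0, 1.0]]
side 418.37736010873755 322.4277167129588 199.18443045636525 [[1.0, 0.004, 0.019, -0.471], [0.019, -0.463, -0.886, 0.129], [0.006, 0.886, -0.463, 1.104], [0.0, 0.0, 0.0, 1.0]]
{'clock': 0.1, 'joint_positions': array([ 1.21010737,  0.32178254, -0.07007372,  1.45153045,  0.02263505,
        1.37079838, -0.05693309]), 'dq': array([ 0.00030732, -0.00195538, -0.00167529, -0.00273939,  0.00110492,
        0.00074016, -0.00033844]), 'tau': array([ 5.67193780e-06, -4.92569339e+01, -4.05737869e-01, -3.13396811e+01,
       -6.42418116e-02,  3.94643296e-02,  7.01274917e-05]), 'eef_pos': array([ 0.23770881, -0.60445346,  0.22156026]), 'eef_rot': array([-8.36578764e-04,  9.82493465e-01,  1.86295039e-01, -2.24487908e-04]), 'contact_force': array([-0.07402242,  0.73530952,  0.06573471]), 'torque': array([-0.02428919,  0.04567459,  0.02572509]), 'gripper_force': 0.0, 'width': 1.0013710065316173}
```

View pics/top0.png

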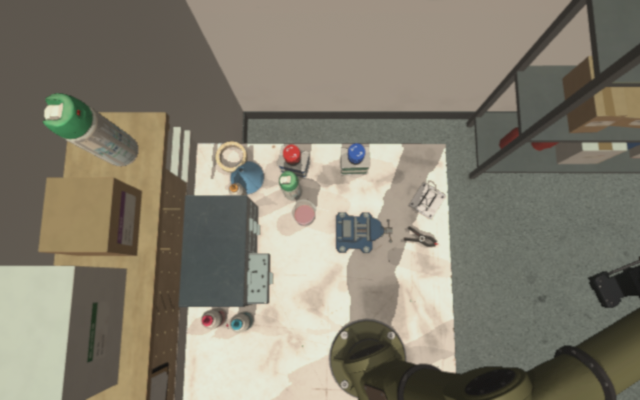

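View pics/side0.png

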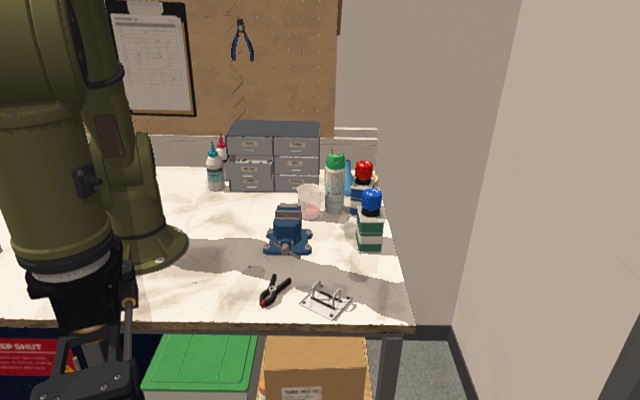

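Top: the red cap is at about (291,155), blue cap (356,153), aerosol (289,182), beaker (304,213), cradle (428,199), clamp (421,237) and vice (357,232). The side view agrees. I'll enlarge the can and cradle regions.

Run:
```python
import cv2,numpy as np
t=cv2.imread("pics/top0.png");s=cv2.imread("pics/side0.png")
def crop(im,x,y,w,h,k): return cv2.resize(im[y:y+h,x:x+w],None,fx=k,fy=k,interpolation=cv2.INTER_CUBIC)
a=crop(t,265,135,66,50,6);b=crop(t,400,170,66,50,6);c=crop(s,340,150,66,50,6);d=crop(s,296,270,66,50,6)
cv2.imwrite("pics/crop0.png",np.vstack([np.hstack([a,b]),np.hstack([c,d])]))
```

```text
(no output)
```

View pics/crop0.png

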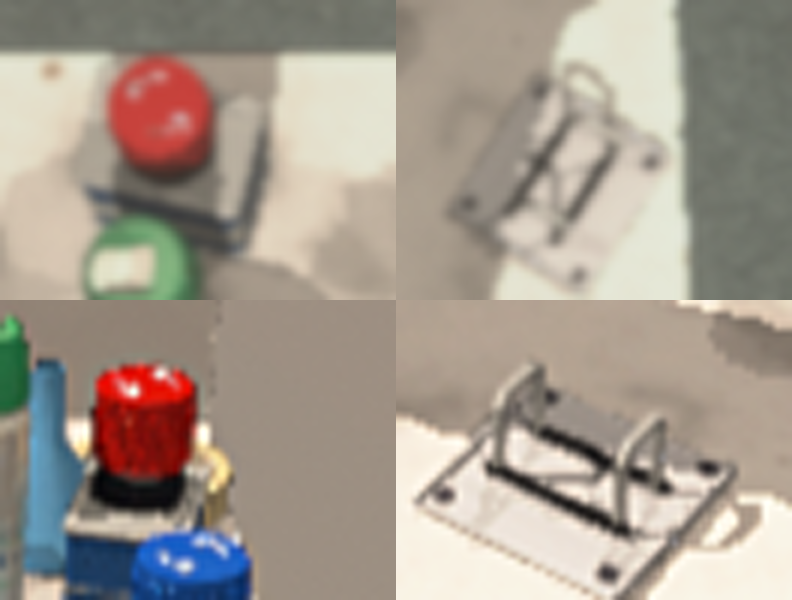

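Top crop: red cap top disc centre is about (291.5,152.7), tray screws centre about (427,200.5). Side: cap disc centre about (364.3,164.7), tray centre about (326.1,300.4), with the bars running diagonally. Next I triangulate.

```bash
cat > h.py <<'E'
import numpy as np,pickle,cv2
from scipy.spatial.transform import Rotation as R
C={n:pickle.load(open(f"{n}.pkl","rb")) for n in("top","side")}
def ray(n,p):
    s=C[n];M=s["world_to_cam"];d=np.array([(p[0]-s["cx"])/s["fx"],(p[1]-s["cy"])/s["fy"],1]);
    return -M[:3,:3].T@M[:3,3],M[:3,:3].T@d
def atz(n,p,z):
    o,d=ray(n,p);return (o+d*(z-o[2])/d[2])[:2]
def proj(n,P):
    s=C[n];q=s["world_to_cam"]@np.append(P,1);return np.array([s["fx"]*q[0]/q[2]+s["cx"],s["fy"]*q[1]/q[2]+s["cy"]])
def tri(p,q):
    (a,d),(b,e)=ray("top",p),ray("side",q);t=np.linalg.lstsq(np.c_[d,-e],b-a,rcond=None)[0]
    return (a+t[0]*d+b+t[1]*e)/2
# tool rotation matrix from observe quaternion
def rot(q): return R.from_quat(np.r_[q[1:],q[0]])
E
python3 - <<'E'
from h import *
np.set_printoptions(precision=4,suppress=True)
print("cap",atz("top",(291.2,152.3),.16),atz("side",(364,164.4),.16))
T=[(538,88),(650,160),(577,275),(468,208)];S=[(550,397),(708,467),(607,572),(443,495)]
T=[atz("top",((x-396)/6+399.6,y/6+169.6),.005) for x,y in T];S=[atz("side",((x-396)/6+295.6,(y-300)/6+269.6),.005) for x,y in S]
for A in(T,S):A=np.array(A);print("tray",A,A.mean(0))
bt=[atz("top",((x-396)/6+399.6,y/6+169.6),.008) for x,y in[(573,118),(505,212),(614,148),(556,240)]]
bs=[atz("side",((x-396)/6+295.6,(y-300)/6+269.6),.008) for x,y in[(490,467),(628,530),(540,428),(668,488)]]
print("bars",np.array(bt),np.array(bs))
print("aero top",atz("top",(289,180),.187),atz("side",(335,157),.187),"can front corners",atz("top",(265+85/6,135+185/6),.1),atz("top",(265+235/6,135+225/6),.1))
print("bluebottle",tri((248,170),(348,160)),"beaker",atz("top",(304,213),.045),"vice",atz("top",(357,232),.05),"clamp",atz("top",(421,237),.01))
print("othercap",atz("top",(356,150),.16),"drawer",atz("top",(250,195),.4),atz("top",(248,305),.4))
E
```

```text
cap [0.5928 0.2235] [0.5894 0.2172]
tray [[ 0.534  -0.1858]
 [ 0.4953 -0.2436]
 [ 0.4337 -0.2029]
 [ 0.4692 -0.1468]] [ 0.4831 -0.1948]
tray [[ 0.4693 -0.1467]
 [ 0.5287 -0.1856]
 [ 0.4901 -0.2421]
 [ 0.4303 -0.2035]] [ 0.4796 -0.1945]
bars [[ 0.5172 -0.2031]
 [ 0.4666 -0.1656]
 [ 0.5011 -0.2241]
 [ 0.4518 -0.1919]] [[ 0.4472 -0.1912]
 [ 0.4978 -0.2237]
 [ 0.4656 -0.1687]
 [ 0.5131 -0.201 ]]
aero top [0.5051 0.2257] [0.5032 0.2033] can front corners [0.5684 0.2643] [0.5481 0.189 ]
bluebottle [0.5512 0.3542 0.117 ] beaker [0.4339 0.1911] vice [0.3756 0.0294] clamp [ 0.3651 -0.1721]
othercap [0.6002 0.0374] drawer [0.4215 0.2933] [0.178  0.2892]
```

Request:
carry_out(commands=[0.0315,-0.032,-0.002,0,0,0,100,0.0315,-0.032,-0.002,0,0,0,100,0.0315,-0.032,-0.002,0,0,0,100,0.0315,-0.032,-0.002,0,0,0,100,0.0315,-0.032,-0.002,0,0,0,100,0.0315,-0.032,-0.002,0,0,0,100,0.0315,-0.032,-0.002,0,0,0,100,0.0315,-0.032,-0.002,0,0,0,100,0.0315,-0.032,-0.002,0,0,0,100,0.0315,-0.032,-0.002,0,0,0,100,0.0315,-0.032,-0.002,0,0,0,100,0.0315,-0.032,-0.002,0,0,0,100,0.0315,-0.032,-0.002,0,0,0,100,0.0315,-0.032,-0.002,0,0,0,100,0.0315,-0.032,-0.002,0,0,0,100,0.0315,-0.032,-0.002,0,0,0,100,0.0315,-0.032,-0.002,0,0,0,100,0.0315,-0.032,-0.002,0,0,0,100,0.0315,-0.032,-0.002,0,0,0,100,0.0315,-0.032,-0.002,0,0,0,100])

```text
clock: 2.1
eef_pos: [0.5905, 0.2224, 0.262]
eef_rot: [0.0, 0.983, 0.186, -0.0]
contact_force: [0.2, 0.5, 0.2]
width: 0.997
gripper_force: 0.0
```

Request:
carry_out(commands=[0,0,0,0,0,-0.149,100,0,0,0,0,0,-0.149,100,0,0,0,0,0,-0.149,100,0,0,0,0,0,-0.149,100,0,0,0,0,0,-0.149,100,0,0,0,0,0,-0.149,100,0,0,0,0,0,-0.149,100,0,0,0,0,0,-0.149,100,0,0,0,0,0,-0.149,100,0,0,0,0,0,-0.149,100,0,0,0,0,0,-0.149,100,0,0,0,0,0,-0.149,100,0,0,0,0,0,-0.149,100,0,0,0,0,0,-0.149,100,0,0,0,0,0,-0.149,100])

```text
clock: 3.6
eef_pos: [0.5898, 0.221, 0.262]
eef_rot: [-0.0, 0.26, 0.966, -0.0]
contact_force: [-0.0, -0.0, -0.4]
width: 1.003
gripper_force: 0.0
```

```bash
cat >> h.py <<'E'
def look(boxes,name,ks):
    from bench import snapshot
    o=[]
    for (n,x,y,w,h),k in zip(boxes,ks):
        im=snapshot(n)["image"][:,:,::-1]
        o.append(cv2.resize(im[y:y+h,x:x+w],(int(w*k),int(h*k)),interpolation=cv2.INTER_CUBIC))
    cv2.imwrite(f"pics/{name}.png",np.hstack(o))
def st():
    from bench import observe
    s=observe();m=rot(s["eef_rot"]).as_matrix()
    np.set_printoptions(precision=4,suppress=True)
    print(s["clock"],"p",s["eef_pos"],"q",s["joint_positions"],"w",s["width"],"F",s["contact_force"],s["gripper_force"])
    print("Rcols x",m[:,0],"y",m[:,1],"z",m[:,2]);return s,m
E
python3 - <<'E'
from h import *
s,m=st()
print("to cap, tool axes",m.T@(np.array([.591,.220,.133])-s["eef_pos"]))
look([("top",245,110,80,100),("side",315,100,80,100)],"a1",[4.9,4.9])
E
```

```text
3.6 p [0.5898 0.221  0.262 ] q [ 0.4629  0.5408 -1.2468  1.4146  0.51    1.5431  0.2944] w 1.0029817359207154 F [-0.0103 -0.02   -0.3981] 0.0
Rcols x [-0.8649  0.502   0.0004] y [ 0.502   0.8649 -0.0008] z [-0.0007 -0.0005 -1.    ]
to cap, tool axes [-0.0016 -0.0001  0.129 ]
```

View pics/a1.png

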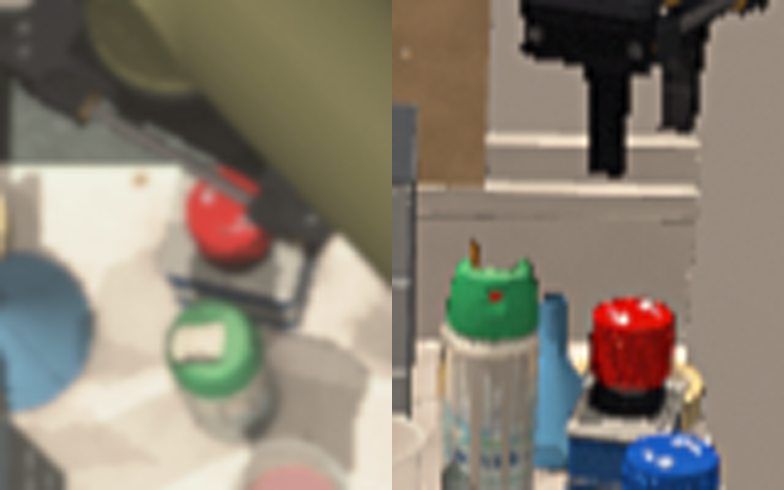

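Top-left: the arm covers part of the cap and the right finger tip lies just over its right side. Side: finger tips are at crop (605,175) and (678,130), and the cap is below them at (633,318). I'll check the offset by projection.

Run:
```python
from h import *
s,m=st();p=s["eef_pos"]
for sg in(1,-1):
    e=p+sg*m[:,1]*.051;print("finger",[ (proj(n,e)-o)*4.9+[a,0] for n,o,a in(("top",(245,110),0),("side",(315,100),392))])
for P in((.591,.22,.16),(.5928,.2235,.16),(.5894,.2172,.16)):print([ (proj(n,np.array(P))-o)*4.9+[a,0] for n,o,a in(("top",(245,110),0),("side",(315,100),392))])
```

```text
3.7 p [0.5898 0.221  0.2618] q [ 0.463   0.5412 -1.2466  1.4146  0.5094  1.5429  0.2892] w 0.9977181948698401 F [ 0.9477 -0.1557 -0.1122] 0.0
Rcols x [-0.8621  0.5067  0.0012] y [ 0.5067  0.8621 -0.0005] z [-0.0013  0.0002 -1.    ]
finger [array([134.5588, 112.9027]), array([680.5352, 127.2404])]
finger [array([295.5649, 205.3985]), array([604.5054, 173.864 ])]
[array([232.3111, 210.2716]), array([634.3721, 313.8068])]
[array([226.4006, 207.2911]), array([636.8698, 311.6007])]
[array([237.037 , 212.9209]), array([632.0974, 315.5744])]
```

Request:
carry_out(commands=[-0.0006,0,0.022,0,0,0,100,-0.0006,0,0.022,0,0,0,100,-0.0004,0,0.022,0,0,0,100,0,0,0.022,0,0,0,100,0,0,0.021,0,0,0,100,0,0,0.02,0,0,0,100,0,0,0,0,0,0,100,0,0,0,0,0,0,50,0,0,0,0,0,0,45,0,0,0,0,0,0,40,0,0,0,0,0,0,40,0,0,0,0,0,0,40], force=50)

```text
clock: 4.9
eef_pos: [0.592, 0.2215, 0.1342]
eef_rot: [0.001, 0.263, 0.965, 0.001]
contact_force: [4.7, 6.2, -3.0]
width: 0.63
gripper_force: 4.1
```

Run:
```python
from h import *
st()
```

```text
4.9 p [0.592  0.2215 0.1342] q [ 0.4461  0.6262 -1.1779  1.5823  0.5906  1.332   0.2315] w 0.6298655425346114 F [ 4.7448  6.1938 -3.0367] 4.0823909518348955
Rcols x [-0.8618  0.5072 -0.0007] y [0.5072 0.8618 0.0029] z [ 0.002   0.0021 -1.    ]
```

Request:
carry_out(commands=[0,0.0022,0,0,0,0,40,0,0,0,0,0,0,20,0,0,0,0,0,0,20,0,0,0,0,0,0,20,0,0,0,0,0,0,20], force=50)

```text
clock: 5.4
eef_pos: [0.5935, 0.2242, 0.1342]
eef_rot: [0.001, 0.263, 0.965, 0.002]
contact_force: [3.5, 4.1, -2.0]
width: 0.552
gripper_force: 50.0
```

Run:
```python
from h import *
st()
```

```text
5.4 p [0.5935 0.2242 0.1342] q [ 0.4396  0.6296 -1.176   1.5775  0.5926  1.3322  0.2294] w 0.5523932458924039 F [ 3.48    4.0654 -1.9798] 49.992810127135385
Rcols x [-0.8622  0.5066 -0.0008] y [0.5066 0.8621 0.0046] z [ 0.003   0.0035 -1.    ]
```

Request:
carry_out(commands=[0,0.0006,0.002,0,0,0,20,0,0,0.002,0,0,0,20,0,0,0.002,0,0,0,20,0,0,0.001,0,0,0,20,0,0,0,0,0,0,20])

```text
clock: 5.9
eef_pos: [0.5935, 0.2242, 0.1291]
eef_rot: [0.001, 0.263, 0.965, 0.001]
contact_force: [-0.0, 1.4, 10.5]
width: 0.557
gripper_force: 50.0
```

Run:
```python
from h import *
st()
```

```text
5.9 p [0.5935 0.2242 0.1291] q [ 0.436   0.6344 -1.1718  1.5819  0.5985  1.3262  0.2251] w 0.5573690081590984 F [-0.0413  1.3766 10.4787] 49.99157130067999
Rcols x [-0.862   0.5069 -0.0017] y [0.5069 0.862  0.0027] z [ 0.0028  0.0015 -1.    ]
```

Request:
carry_out(commands=[0,0,0.0012,0,0,0,20,0,0,0,0,0,-0.09,20,0,0,0,0,0,-0.09,20,0,0,0,0,0,-0.09,20,0,0,0,0,0,0,20])

```text
clock: 6.4
eef_pos: [0.594, 0.2242, 0.1282]
eef_rot: [0.002, 0.13, 0.992, 0.001]
contact_force: [-0.5, 1.0, 11.1]
width: 0.555
gripper_force: 50.0
```

Run:
```python
from h import *
s,m=st();print(s["torque"])
```

```text
6.4 p [0.594  0.2242 0.1282] q [ 0.4593  0.6701 -1.223   1.5819  0.643   1.3447  0.4692] w 0.554622404197084 F [-0.5172  1.0427 11.1273] 49.98863317497012
Rcols x [-0.9664  0.257  -0.0029] y [0.257  0.9664 0.003 ] z [ 0.0035  0.0021 -1.    ]
[ 0.1991 -0.0723 -0.0043]
```

Request:
carry_out(commands=[0,0,0,0,0,-0.09,20,0,0,0,0,0,-0.09,20,0,0,0,0,0,-0.09,20,0,0,0,0,0,-0.09,20,0,0,0,0,0,-0.09,20,0,0,0,0,0,0,20])

```text
clock: 7.0
eef_pos: [0.5942, 0.2247, 0.1284]
eef_rot: [0.002, -0.095, 0.995, 0.001]
contact_force: [1.2, 1.0, 11.4]
width: 0.554
gripper_force: 50.0
```

Run:
```python
from h import *
s,m=st();print(s["torque"])
```

```text
7.0 p [0.5942 0.2247 0.1284] q [ 0.4879  0.7238 -1.2957  1.5809  0.7073  1.3772  0.8795] w 0.5541142665646044 F [ 1.1618  0.956  11.4038] 49.990294143976826
Rcols x [-0.982  -0.189  -0.0047] y [-0.189   0.982   0.0023] z [ 0.0042  0.0031 -1.    ]
[ 0.4579 -0.2258  0.0173]
```

Request:
carry_out(commands=[0,0,0,0,0,-0.085,20,0,0,0,0,0,-0.085,20,0,0,0,0,0,-0.085,20,0,0,0,0,0,-0.085,20,0,0,0,0,0,0,20,0,0,-0.003,0,0,0,20,0,0,-0.005,0,0,0,20,0,0,-0.005,0,0,0,20])

```text
clock: 7.8
eef_pos: [0.5929, 0.2249, 0.1391]
eef_rot: [0.001, -0.261, 0.965, 0.002]
contact_force: [2.2, 6.5, -5.1]
width: 0.557
gripper_force: 50.0
```

Run:
```python
from h import *
s,m=st();print(s["torque"])
```

```text
7.8 p [0.5929 0.2249 0.1391] q [ 0.4993  0.7341 -1.3286  1.5699  0.7182  1.4065  1.2105] w 0.5566308602948837 F [ 2.2359  6.494  -5.0794] 49.996964821258416
Rcols x [-0.8633 -0.5047 -0.003 ] y [-0.5047  0.8633  0.0023] z [ 0.0014  0.0035 -1.    ]
[ 1.5948 -0.6189 -0.0251]
```

Request:
carry_out(commands=[0,0.0005,-0.008,0,0,0,20,0,0,-0.008,0,0,0,20,0,0,-0.01,0,0,0,20,0,0,-0.012,0,0,0,20,0,0,-0.015,0,0,0,20,0,0,-0.015,0,0,0,20,0,0,-0.015,0,0,0,20,0,0,0,0,0,0,20])

```text
clock: 8.6
eef_pos: [0.5933, 0.2243, 0.2244]
eef_rot: [0.002, -0.261, 0.965, 0.0]
contact_force: [0.8, 0.3, -1.2]
width: 0.553
gripper_force: 50.0
```

Run:
```python
from h import *
s,m=st();look([("top",245,110,80,100),("side",315,100,80,100)],"a2",[4.9,4.9])
print("table",atz("top",(290,143),0),atz("top",(450,180),0))
```

```text
8.6 p [0.5933 0.2243 0.2244] q [ 0.4965  0.6407 -1.3419  1.4638  0.6242  1.518   1.2721] w 0.552810329645315 F [ 0.781   0.3454 -1.1927] 49.991932630554174
Rcols x [-0.8638 -0.5039 -0.0039] y [-0.5039  0.8638 -0.0008] z [ 0.0038  0.0013 -1.    ]
table [0.6714 0.2426] [ 0.5494 -0.2729]
```

View pics/a2.png

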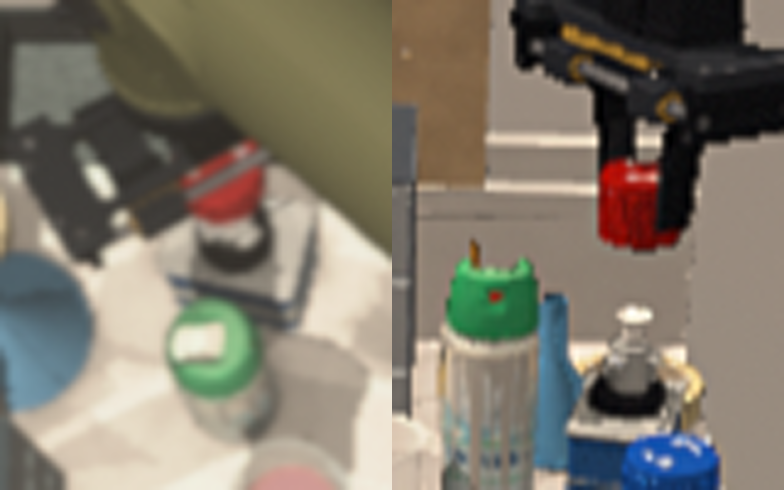

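The cap is off: it hangs level in the fingers at side crop (638,205), with the white seal exposed below at (635,315). Next I fit a kinematic model from the logged poses to plan the slanted grasp.

```bash
cat > kin.py <<'E'
import numpy as np,itertools
from scipy.spatial.transform import Rotation as R
from scipy.optimize import least_squares
D=[([.23770881,-.60445346,.22156026],[-8.4e-4,.98249,.186295,-2e-4],[1.21010737,.32178254,-.07007372,1.45153045,.02263505,1.37079838,-.05693309]),
([.5898,.221,.262],[0,.26,.966,0],[.4629,.5408,-1.2468,1.4146,.51,1.5431,.2944]),
([.592,.2215,.1342],[.001,.263,.965,.001],[.4461,.6262,-1.1779,1.5823,.5906,1.332,.2315]),
([.5942,.2247,.1284],[.002,-.095,.995,.001],[.4879,.7238,-1.2957,1.5809,.7073,1.3772,.8795]),
([.5933,.2243,.2244],[.002,-.261,.965,0],[.4965,.6407,-1.3419,1.4638,.6242,1.518,1.2721])]
AX="zyzyzyz"
def fk(q,sg,L,off7):
    r=R.identity();p=np.zeros(3);Ls={0:L[0],2:L[1],4:L[2],6:L[3]}
    for i in range(7):
        r=r*R.from_euler(AX[i],sg[i]*q[i]+(off7 if i==6 else 0))
        if i in Ls:p=p+r.apply([0,0,Ls[i]])
    return p,r
def fit():
    best=[]
    for s in itertools.product([1,-1],repeat=4):
        sg=[s[0],1,s[1],1,s[2],1,s[3]]
        def f(v):
            e=[]
            for p,o,q in D:
                P,r=fk(q,sg,v[:4],v[4]);rr=R.from_quat([o[1],o[2],o[3],o[0]])
                e+=[*(10*(P-p)),*(r.inv()*rr).as_rotvec()]
            return e
        for o7 in(0,1.57,3.1,-1.57):
            z=least_squares(f,[.34,.4,.4,.3,o7]);best.append((z.cost,sg,z.x))
    return min(best,key=lambda b:b[0])
if __name__=="__main__":print(fit())
E
python3 kin.py
```

```text
(np.float64(0.03728903659587895), [-1, 1, -1, 1, -1, 1, -1], array([-1.02787551,  0.49349938,  0.49742909, -0.88025956,  1.57073522]))
```

Request:
carry_out(commands=[0.0164,-0.0285,0,0,0,0,20,0.0164,-0.0285,0,0,0,0,20,0.0164,-0.0285,0,0,0,0,20,0.0164,-0.0285,0,0,0,0,20,0.0164,-0.0285,0,0,0,0,20,0.0164,-0.0285,0,0,0,0,20,0.0164,-0.0285,0,0,0,0,20,0.0164,-0.0285,0,0,0,0,20,0.0164,-0.0285,0,0,0,0,20,0.0164,-0.0285,0,0,0,0,20,0,0,0.03,0,0,0,20,0,0,0.035,0,0,0,20,0,0,0.035,0,0,0,20,0,0,0.035,0,0,0,20,0,0,0.03,0,0,0,20,0,0,0,0,0,0,20])

```text
clock: 10.3
eef_pos: [0.5904, -0.1057, 0.0513]
eef_rot: [-0.004, -0.261, 0.965, 0.002]
contact_force: [0.6, -0.5, -1.6]
width: 0.556
gripper_force: 50.0
```

Run:
```python
from h import *
s,m=st()
```

```text
10.3 p [ 0.5904 -0.1057  0.0513] q [ 1.0237  0.699  -1.1949  1.7281  0.6894  1.2177  1.744 ] w 0.5562093703088803 F [ 0.5576 -0.5267 -1.6342] 49.99210877610608
Rcols x [-0.8635 -0.5043  0.007 ] y [-0.5042  0.8635  0.0058] z [-0.009   0.0015 -1.    ]
```

Request:
carry_out(commands=[0,0,0.012,0,0,0,20,0,0,0.01,0,0,0,20,0,0,0.006,0,0,0,20,0,0,0.003,0,0,0,20,0,0,0.002,0,0,0,20,0,0,0,0,0,0,20])

```text
clock: 10.9
eef_pos: [0.5946, -0.1055, 0.0235]
eef_rot: [0.0, -0.261, 0.965, -0.0]
contact_force: [-1.0, -0.4, -0.6]
width: 0.55
gripper_force: 50.0
```

Run:
```python
from h import *
s,m=st()
```

```text
10.9 p [ 0.5946 -0.1055  0.0235] q [ 1.0015  0.728  -1.1626  1.7455  0.7255  1.1701  1.7221] w 0.5499537351355208 F [-0.9563 -0.4359 -0.605 ] 49.99222820114255
Rcols x [-0.8637 -0.504  -0.0002] y [-0.504   0.8637 -0.0004] z [ 0.0004 -0.0002 -1.    ]
```

Now lower the last 8–9 mm until contact.

Request:
carry_out(commands=[0,0,0.004,0,0,0,20,0,0,0.003,0,0,0,20,0,0,0.0015,0,0,0,20,0,0,0,0,0,0,20])

```text
clock: 11.3
eef_pos: [0.5943, -0.1055, 0.0146]
eef_rot: [-0.0, -0.261, 0.965, 0.0]
contact_force: [-0.2, -1.3, -1.0]
width: 0.554
gripper_force: 50.0
```

Run:
```python
from h import *
s,m=st()
```

```text
11.3 p [ 0.5943 -0.1055  0.0146] q [ 0.9953  0.7374 -1.1523  1.7511  0.7352  1.158   1.7163] w 0.5544129095284162 F [-0.1644 -1.2858 -1.0348] 49.992265576702266
Rcols x [-0.8637 -0.504   0.0004] y [-0.504   0.8637  0.0002] z [-0.0004 -0.0001 -1.    ]
```

Request:
carry_out(commands=[0,0,0.001,0,0,0,20,0,0,0.001,0,0,0,20,0,0,0,0,0,0,20])

```text
clock: 11.6
eef_pos: [0.5946, -0.1054, 0.0141]
eef_rot: [-0.0, -0.261, 0.965, -0.0]
contact_force: [-3.2, -0.1, 7.7]
width: 0.555
gripper_force: 50.0
```

Contact (7.7 N). Release, then rise.

Request:
carry_out(commands=[0,0,-0.0005,0,0,0,60,0,0,0,0,0,0,80,0,0,0,0,0,0,100,0,0,0,0,0,0,100,0,0,0,0,0,0,100,0,0,-0.03,0,0,0,100,0,0,-0.03,0,0,0,100,0,0,-0.04,0,0,0,100,0,0,-0.05,0,0,0,100,0,0,-0.03,0,0,0,100,0,0,0,0.14,0,0,100,0,0,0,0.14,0,0,100,0,0,0,0.14,0,0,100,0,0,0,0,0,0,100])

```text
clock: 13.0
eef_pos: [0.5922, -0.1002, 0.1927]
eef_rot: [0.054, -0.26, 0.942, -0.203]
contact_force: [-0.8, 0.6, -0.3]
width: 0.998
gripper_force: 0.0
```

Run:
```python
from h import *
s,m=st();print(s["eef_rot"])
look([("top",325,130,140,100),("side",290,180,90,130)],"a3",[3.9,2.7*1.11]) if 0 else None
look([("top",325,150,140,100),("side",270,180,140,100)],"a3",[2.8,2.8])
import kin
kin.D+=[(s["eef_pos"],s["eef_rot"],s["joint_positions"]),([.5946,-.1055,.0235],[0,-.261,.965,0],[1.0015,.728,-1.1626,1.7455,.7255,1.1701,1.7221])]
print(kin.fit())
```

```text
13.0 p [ 0.5922 -0.1002  0.1927] q [ 1.0359  0.2989 -1.2987  1.8301  0.7535  1.2005  1.6017] w 0.9983739737151172 F [-0.7657  0.6244 -0.256 ] 0.0
Rcols x [-0.859  -0.5119  0.0038] y [-0.4679  0.7822 -0.4114] z [ 0.2077 -0.3551 -0.9115]
[ 0.0541 -0.2599  0.9424 -0.2033]
(np.float64(0.04410149999729017), [-1, 1, -1, 1, -1, 1, -1], array([0.2351, 0.4907, 0.4949, 0.3821, 1.5708]))
```

View pics/a3.png

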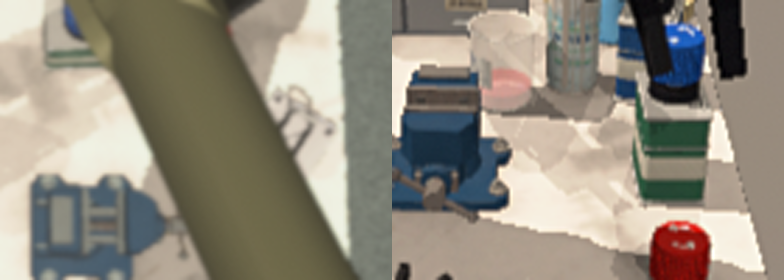

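The side view shows the cap standing upright on the worktop at about crop (680,255), clear of the green can, and the arm hides it from the top. Next I refine the kinematics and test slanted pick and place options.

```bash
cat > kin2.py <<'E'
import numpy as np
from scipy.spatial.transform import Rotation as R
from scipy.optimize import least_squares
import kin
SG=[-1,1,-1,1,-1,1,-1]
kin.D+=[([.5922,-.1002,.1927],[.0541,-.2599,.9424,-.2033],[1.0359,.2989,-1.2987,1.8301,.7535,1.2005,1.6017]),
([.5946,-.1055,.0235],[0,-.261,.965,0],[1.0015,.728,-1.1626,1.7455,.7255,1.1701,1.7221])]
lo=np.array([-2.86,-.3,-1.38,.06,-1.56,.09,-2.69]);hi=np.array([2.86,2.09,1.24,2.45,4.7,2.05,2.69])
def fk(q,v):
    # v: lengths 0-3, x offsets after joints 1,3(elbow),4,5(wrist),6 , y off7
    r=R.identity();p=np.zeros(3);t={0:(v[5],0,v[0]),2:(v[6],0,v[1]),3:(v[7],0,0),4:(v[8],0,v[2]),5:(v[9],0,0),6:(0,0,v[3])}
    for i in range(7):
        r=r*R.from_euler("zyzyzyz"[i],SG[i]*q[i]+(v[4] if i==6 else 0))
        if i in t:p=p+r.apply(t[i])
    return p,r
def res(v):
    e=[]
    for p,o,q in kin.D:
        P,r=fk(q,v);rr=R.from_quat([o[1],o[2],o[3],o[0]]);e+=[*(10*(P-p)),*(r.inv()*rr).as_rotvec()]
    return np.r_[e,.05*v[5:]]
Z=least_squares(res,[.235,.49,.495,.38,1.5708,0,0,0,0,0]);V=Z.x
def ik(p,r,q0,w=.003):
    g=lambda q:np.r_[10*(fk(q,V)[0]-p),(r.inv()*fk(q,V)[1]).as_rotvec(),w*(q-q0)]
    z=least_squares(g,np.clip(q0,lo+.05,hi-.05),bounds=(lo+.04,hi-.04))
    q=z.x;e=g(q)[:6];return q,np.abs(e).max()
def pose(yaw,a,s):
    u=np.array([np.cos(yaw),np.sin(yaw),0]);up=np.array([0,0,1.])
    z=-np.cos(a)*up+np.sin(a)*u;y=s*np.cross(up,u);return R.from_matrix(np.c_[np.cross(y,z),y,z])
E
python3 - <<'E'
from kin2 import *
np.set_printoptions(precision=2,suppress=True)
print(V.round(4),[np.linalg.norm(fk(q,V)[0]-p).round(4) for p,o,q in kin.D])
q0=np.array(kin.D[-2][2]);rad=np.pi/180
def best(p,yaw,a,s):
    r=pose(yaw*rad,a*rad,s);gp=np.array(p)+r.apply([0,0,.019]);b=None
    for sd in(q0,[.2,1,0,1.5,0,1.5,1.5],[.2,1,0,1.5,0,1.5,-1.5],[1,.7,-1,1.7,.7,1.2,-1]):
        q,e=ik(gp,r,np.array(sd,float))
        if e<.01:
            d=np.abs(q-q0).max()
            if b is None or d<b[0]:b=(d,q)
    return b
for a in(45,35):
  for s in(1,-1):
    for yaw in range(0,360,30):
        b=best((.5946,-.1055,.025),yaw,a,s)
        if b:print("pick",a,s,yaw,round(b[0],2),b[1])
    for yaw in(-33.2,146.8):
        b=best((.482,-.195,.031),yaw,90-a,s)
        if b:print("PLACE",90-a,s,yaw,round(b[0],2),b[1])
E
```

```text
[ 0.25  0.48  0.51  0.38  1.57  0.01 -0.02  0.01 -0.01  0.  ] [np.float64(0.0257), np.float64(0.0011), np.float64(0.0024), np.float64(0.0026), np.float64(0.0018), np.float64(0.004), np.float64(0.0034)]
pick 45 1 0 1.59 [ 1.47  0.7  -1.34  2.36  2.14  0.41  0.01]
pick 45 1 30 0.9 [ 1.64  0.93 -1.34  2.18  0.7   0.3   2.1 ]
pick 45 1 60 3.98 [ 0.45  0.53  0.18  1.89 -1.02  1.12 -2.38]
pick 45 1 90 3.85 [ 0.46  0.72  0.11  1.57 -0.73  1.41 -2.25]
pick 45 1 120 3.66 [ 0.39  0.88  0.05  1.28 -0.46  1.67 -2.06]
pick 45 1 150 3.39 [ 0.27  0.98  0.02  1.09 -0.19  1.84 -1.79]
pick 45 1 180 2.73 [-0.22  1.12  0.72  1.05 -0.36  1.91 -1.13]
pick 45 1 210 2.38 [-0.43  1.07  0.78  1.2  -0.15  1.69 -0.77]
pick 45 1 240 2.15 [-0.69  0.97  0.85  1.46  0.01  1.35 -0.48]
pick 45 1 270 2.4 [-0.12  0.6  -0.16  1.79  0.92  1.22 -0.8 ]
pick 45 1 300 2.23 [-0.35  0.4   0.13  2.1   1.16  0.77 -0.63]
pick 45 1 330 2.03 [ 1.09  0.78 -1.34  2.31  1.96  1.07 -0.43]
PLACE 45 1 146.8 3.24 [ 0.39  0.84  0.1   1.35 -0.14  1.75 -1.63]
pick 45 -1 0 1.75 [ 1.34  0.45 -1.15  2.36  2.5   0.22  2.65]
pick 45 -1 30 2.12 [ 
[... 1690 characters left out ...]
ck 35 -1 60 1.49 [ 1.17  0.61 -0.82  1.89 -0.25  0.78  0.11]
pick 35 -1 90 1.27 [ 1.06  0.8  -0.85  1.62 -0.    1.14  0.34]
pick 35 -1 120 0.96 [ 0.87  0.92 -0.8   1.39  0.16  1.46  0.64]
pick 35 -1 150 0.69 [ 0.68  0.99 -0.77  1.24  0.33  1.68  0.99]
pick 35 -1 180 0.75 [ 0.59  1.05 -0.88  1.21  0.63  1.81  1.29]
pick 35 -1 210 0.7 [ 0.51  1.   -0.89  1.32  0.83  1.79  1.65]
pick 35 -1 240 0.6 [ 0.49  0.9  -0.92  1.53  1.02  1.66  1.96]
pick 35 -1 270 0.65 [ 0.56  0.77 -0.98  1.79  1.2   1.45  2.26]
pick 35 -1 300 0.97 [ 0.73  0.63 -1.08  2.04  1.37  1.15  2.57]
pick 35 -1 330 3.64 [-0.89  0.36  1.    2.24 -0.06  0.16 -2.04]
PLACE 55 -1 146.8 0.83 [ 0.88  1.13 -0.8   1.21  0.33  1.96  1.04]
```

```bash
cat >> h.py <<'E'
def rows(Rt,n):
    s,m=st();v=(R.from_matrix(m).inv()*Rt).as_rotvec();print("rotvec",v,np.linalg.norm(v),"per row",v/n)
E
python3 - <<'E'
from h import *
from kin2 import pose
P=pose(np.pi/2,np.pi/4,-1);rows(P,16)
Q=pose(146.8*np.pi/180,np.pi/4,1);c=Q.apply(P.inv().apply([0,0,1]));print("c place",c,"rotvec p->q",(P.inv()*Q).as_rotvec())
s,m=st();print("then shift to pre",P.inv().apply(np.array([.5946,-.177,.0965])-s["eef_pos"]))
E
```

```text
13.1 p [ 0.5941 -0.1049  0.1936] q [ 1.0387  0.3043 -1.2942  1.8229  0.7539  1.2024  1.6041] w 1.0008061249538696 F [ 0.211  -0.9998 -0.2478] 0.0
Rcols x [-0.8628 -0.5055  0.0013] y [-0.4619  0.7873 -0.4085] z [ 0.2055 -0.353  -0.9128]
rotvec [-1.0755  0.9018  1.8999] 2.3621282177874305 per row [-0.0672  0.0564  0.1187]
c place [ 0.8368 -0.5476 -0.    ] rotvec p->q [-0.     -0.8769  2.2937]
13.1 p [ 0.5941 -0.1049  0.1936] q [ 1.0387  0.3043 -1.2942  1.8229  0.7539  1.2024  1.6041] w 1.0008061249538696 F [ 0.211  -0.9998 -0.2478] 0.0
Rcols x [-0.8628 -0.5055  0.0013] y [-0.4619  0.7873 -0.4085] z [ 0.2055 -0.353  -0.9128]
then shift to pre [-0.1196  0.0005  0.0177]
```

Request:
carry_out(commands=[0,0,0,-0.0633,0.053,0.1118,100,0,0,0,-0.0633,0.053,0.1118,100,0,0,0,-0.0633,0.053,0.1118,100,0,0,0,-0.0633,0.053,0.1118,100,0,0,0,-0.0633,0.053,0.1118,100,0,0,0,-0.0633,0.053,0.1118,100,0,0,0,-0.0633,0.053,0.1118,100,0,0,0,-0.0633,0.053,0.1118,100,0,0,0,-0.0633,0.053,0.1118,100,0,0,0,-0.0633,0.053,0.1118,100,0,0,0,-0.0633,0.053,0.1118,100,0,0,0,-0.0633,0.053,0.1118,100,0,0,0,-0.0633,0.053,0.1118,100,0,0,0,-0.0633,0.053,0.1118,100,0,0,0,-0.0633,0.053,0.1118,100,0,0,0,-0.0633,0.053,0.1118,100,0,0,0,-0.0633,0.053,0.1118,100,0,0,0,0,0,0,100])

```text
clock: 14.9
eef_pos: [0.5933, -0.1115, 0.1905]
eef_rot: [-0.271, 0.657, 0.649, 0.272]
contact_force: [-0.7, -0.5, 0.0]
width: 0.995
gripper_force: 0.0
```

Run:
```python
from h import *
from kin2 import pose
P=pose(np.pi/2,np.pi/4,-1);rows(P,1)
from bench import observe
s=observe();print("shift to pre",P.inv().apply(np.array([.5946,-.177,.0965])-s["eef_pos"]))
```

```text
14.9 p [ 0.5933 -0.1115  0.1905] q [ 1.1489  0.7057 -0.9312  1.448  -0.2055  1.4711  0.315 ] w 0.9946642047889568 F [-0.7114 -0.4606  0.0453] 0.0
Rcols x [0.0098 0.7053 0.7088] y [ 0.9999 -0.0115 -0.0023] z [ 0.0065  0.7088 -0.7054]
rotvec [ 0.0065 -0.0025 -0.0098] 0.011974739497823335 per row [ 0.0065 -0.0025 -0.0098]
shift to pre [-0.1127  0.0013  0.0201]
```

Request:
carry_out(commands=[-0.028,0,0.005,0.006,-0.002,-0.01,100,-0.028,0,0.005,0,0,0,100,-0.028,0,0.005,0,0,0,100,-0.028,0.001,0.005,0,0,0,100,0,0,0,0,0,0,100,0,0,0,0,0,0,100])

```text
clock: 15.5
eef_pos: [0.5968, -0.1702, 0.1005]
eef_rot: [-0.271, 0.649, 0.657, 0.271]
contact_force: [0.8, 0.2, -0.1]
width: 1.0
gripper_force: 0.0
```

Run:
```python
from h import *
s,m=st();g=np.array([.5946,-.1055,.025])+.019*m[:,2]
print("shift to pick",m.T@(g-s["eef_pos"]))
look([("top",340,120,100,100),("side",330,190,100,100)],"a4",[3.9,3.9])
for P in((.5946,-.1055,.04),(.5946,-.1055,0)):print([ (proj(n,np.array(P))-o)*3.9+[a,0] for n,o,a in(("top",(340,120),0),("side",(330,190),390))])
```

```text
15.5 p [ 0.5968 -0.1702  0.1005] q [ 1.133   0.8544 -0.8566  1.3923 -0.1122  1.4466  0.4204] w 1.0003649516352027 F [ 0.835   0.1639 -0.1411] 0.0
Rcols x [-0.0106  0.7062  0.708 ] y [0.9999 0.0098 0.0052] z [-0.0033  0.708  -0.7062]
shift to pick [-0.0077 -0.0019  0.1181]
[array([231.3898, 167.3881]), array([562.7918, 288.1906])]
[array([223.8188, 180.0099]), array([557.8411, 340.6178])]
```

View pics/a4.png

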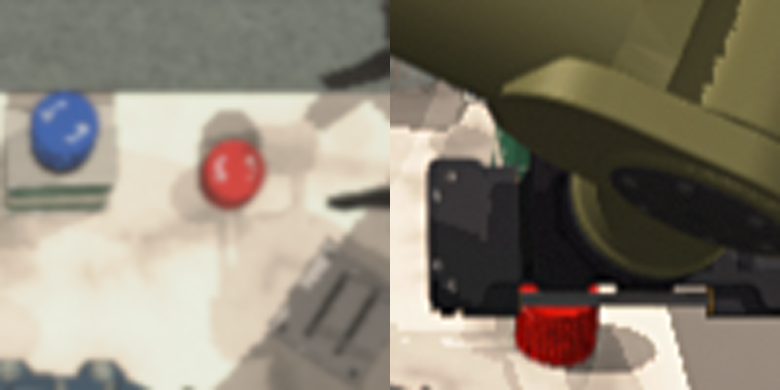

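The top view shows the cap's red disc at (233,171) against a predicted (231,167), and the side view has it at x≈557 against 560. So the cap is about 2 mm nearer in x, with the fingers straddling it as planned.

Request:
carry_out(commands=[-0.004,-0.0015,0.02,0,0,0,100,-0.0037,-0.0015,0.02,0,0,0,100,0,0,0.02,0,0,0,100,0,0,0.02,0,0,0,100,0,0,0.02,0,0,0,100,0,0,0,0,0,0,100,0,0,0,0,0,0,100])

```text
clock: 16.3
eef_pos: [0.5935, -0.1049, 0.0253]
eef_rot: [-0.27, 0.649, 0.658, 0.271]
contact_force: [0.5, -0.1, 0.1]
width: 1.002
gripper_force: 0.0
```

Run:
```python
from h import *
from kin2 import pose
rows(pose(np.pi/2,np.pi/4,-1),1)
s,m=st();g=np.array([.593,-.1058,.025])+.019*m[:,2]
print("shift to pick",m.T@(g-s["eef_pos"]))
```

```text
16.3 p [ 0.5935 -0.1049  0.0253] q [ 1.0965  0.8901 -0.8495  1.5337 -0.1005  1.2589  0.4254] w 1.00241713037197 F [ 0.4662 -0.1305  0.131 ] 0.0
Rcols x [-0.0115  0.708   0.7062] y [0.9999 0.0104 0.0059] z [-0.0032  0.7062 -0.708 ]
rotvec [-0.0032  0.0013  0.0115] 0.012002504591996598 per row [-0.0032  0.0013  0.0115]
16.3 p [ 0.5935 -0.1049  0.0253] q [ 1.0965  0.8901 -0.8495  1.5337 -0.1005  1.2589  0.4254] w 1.00241713037197 F [ 0.4662 -0.1305  0.131 ] 0.0
Rcols x [-0.0115  0.708   0.7062] y [0.9999 0.0104 0.0059] z [-0.0032  0.7062 -0.708 ]
shift to pick [-0.0008 -0.0005  0.0186]
```

Request:
carry_out(commands=[-0.0008,-0.0005,0.01,0,0,0.011,100,0,0,0.008,0,0,0,100,0,0,0,0,0,0,100,0,0,0,0,0,0,40,0,0,0,0,0,0,40,0,0,0,0,0,0,20,0,0,0,0,0,0,20,0,0,0,0,0,0,20,0,0,0,0,0,0,20,0,0,0,0,0,0,20], force=35)

```text
clock: 17.3
eef_pos: [0.5924, -0.0933, 0.0106]
eef_rot: [-0.272, 0.654, 0.653, 0.269]
contact_force: [-0.5, 0.5, 0.3]
width: 0.571
gripper_force: 35.0
```

Run:
```python
from h import *
s,m=st()
```

```text
17.3 p [ 0.5924 -0.0933  0.0106] q [ 1.086   0.8999 -0.8434  1.5557 -0.1001  1.2245  0.4155] w 0.5705921692158696 F [-0.5057  0.5114  0.3345] 35.00223406939767
Rcols x [0.0018 0.7077 0.7065] y [ 1.      0.0009 -0.0034] z [-0.003   0.7065 -0.7077]
```

Request:
carry_out(commands=[0.01,0,-0.01,0,0,0,20,0.02,0,-0.02,0,0,0,20,0.024,0,-0.024,0,0,0,20,0.03,0,-0.03,0,0,0,20,0.03,0,-0.03,0,0,0,20,0.03,0,-0.03,0,0,0,20,0,0,0,0,0,0,20])

```text
clock: 18.0
eef_pos: [0.5958, -0.0922, 0.2216]
eef_rot: [-0.268, 0.652, 0.655, 0.271]
contact_force: [1.4, 0.4, -0.2]
width: 0.569
gripper_force: 35.0
```

Request:
carry_out(commands=[0,0,0,0,-0.0487,0.1274,20,0,0,0,0,-0.0487,0.1274,20,0,0,0,0,-0.0487,0.1274,20,0,0,0,0,-0.0487,0.1274,20,0,0,0,0,-0.0487,0.1274,20,0,0,0,0,-0.0487,0.1274,20,0,0,0,0,-0.0487,0.1274,20,0,0,0,0,-0.0487,0.1274,20,0,0,0,0,-0.0487,0.1274,20])

```text
clock: 18.9
eef_pos: [0.5927, -0.0925, 0.2146]
eef_rot: [-0.232, 0.942, 0.236, -0.062]
contact_force: [0.0, -0.4, -1.0]
width: 0.573
gripper_force: 35.0
```

Run:
```python
from h import *
from kin2 import pose
rows(pose(146.8*np.pi/180,np.pi/4,1),9)
```

```text
18.9 p [ 0.5927 -0.0925  0.2146] q [ 0.7308  0.5693 -0.6394  1.3018 -0.0589  1.6628 -0.9539] w 0.5728195531093058 F [ 0.0148 -0.3558 -0.9943] 34.99407517723739
Rcols x [ 0.8805  0.474  -0.0075] y [ 0.4164 -0.7808 -0.4659] z [-0.2267  0.4071 -0.8848]
rotvec [ 0.0018 -0.4328  1.1417] 1.2209735102276404 per row [ 0.0002 -0.0481  0.1269]
```

Request:
carry_out(commands=[0,0,0,0,-0.0481,0.1269,20,0,0,0,0,-0.0481,0.1269,20,0,0,0,0,-0.0481,0.1269,20,0,0,0,0,-0.0481,0.1269,20,0,0,0,0,-0.0481,0.1269,20,0,0,0,0,-0.0481,0.1269,20,0,0,0,0,-0.0481,0.1269,20,0,0,0,0,-0.0481,0.1269,20,0,0,0,0,-0.0481,0.1269,20,0,0,0,0,0,0,20])

```text
clock: 19.9
eef_pos: [0.5828, -0.0869, 0.2012]
eef_rot: [-0.112, 0.888, -0.265, -0.359]
contact_force: [-0.4, -0.4, -1.4]
width: 0.569
gripper_force: 35.0
```

```bash
cat >> h.py <<'E'
MID=np.array([-.0022,0,-.0155]);SEAT=np.array([.482,-.195,.031])
def toseat(dz):
    from kin2 import pose
    rows(pose(146.8*np.pi/180,np.pi/4,1),1)
    from bench import observe
    s=observe();m=rot(s["eef_rot"]).as_matrix();mid=s["eef_pos"]+m@MID
    print("mid",mid,"err world",SEAT-mid,"shift to",dz,"above:",m.T@(SEAT+[0,0,dz]-mid),"up in tool",m[2])
E
python3 -c "
from h import *
toseat(.08)"
```

```text
19.9 p [ 0.5828 -0.0869  0.2012] q [ 0.47    0.8178 -0.4302  1.0076 -0.0628  2.0521 -2.1055] w 0.5689641502409395 F [-0.3542 -0.4291 -1.3915] 35.00386156345485
Rcols x [ 0.6021 -0.3899 -0.6968] y [-0.5503 -0.8349 -0.0083] z [-0.5785  0.3884 -0.7172]
rotvec [-0.0082 -0.0145  0.0035] 0.017005333815325027 per row [-0.0082 -0.0145  0.0035]
mid [ 0.5904 -0.0921  0.2139] err world [-0.1084 -0.1029 -0.1829] shift to 0.08 above: [0.0465 0.1465 0.0965] up in tool [-0.6968 -0.0083 -0.7172]
```

Request:
carry_out(commands=[0.0093,0.0293,0.0193,0,0,0,20,0.0093,0.0293,0.0193,0,0,0,20,0.0093,0.0293,0.0193,0,0,0,20,0.0093,0.0293,0.0193,0,0,0,20,0.0093,0.0293,0.0193,0,0,0,20,0,0,0,0,0,0,20,0,0,0,0,0,0,20])

```text
clock: 20.6
eef_pos: [0.4755, -0.1909, 0.1008]
eef_rot: [-0.113, 0.889, -0.265, -0.356]
contact_force: [0.8, 0.9, -0.1]
width: 0.566
gripper_force: 35.0
```

```bash
python3 -c "
from h import *
toseat(.045)"
```

```text
20.6 p [ 0.4755 -0.1909  0.1008] q [ 0.6661  0.7545 -0.3873  1.3168  0.0432  1.8528 -1.8785] w 0.5659022481829976 F [ 0.8209  0.8774 -0.1227] 35.00259147462202
Rcols x [ 0.606  -0.3901 -0.6933] y [-0.5506 -0.8347 -0.0116] z [-0.5742  0.3888 -0.7206]
rotvec [-0.0109 -0.0193  0.0055] 0.022822647234762482 per row [-0.0109 -0.0193  0.0055]
mid [ 0.483  -0.196   0.1135] err world [-0.001   0.001  -0.0825] shift to 0.045 above: [0.025  0.0001 0.028 ] up in tool [-0.6933 -0.0116 -0.7206]
```

Request:
carry_out(commands=[0.008,0,0.009,-0.011,-0.019,0.005,20,0.008,0,0.009,0,0,0,20,0.008,0,0.009,0,0,0,20,0,0,0,0,0,0,20,0,0,0,0,0,0,20])

```text
clock: 21.1
eef_pos: [0.4741, -0.1888, 0.0638]
eef_rot: [-0.109, 0.885, -0.263, -0.368]
contact_force: [0.1, -1.3, -1.5]
width: 0.571
gripper_force: 35.0
```

Run:
```python
from h import *
toseat(.045)
from bench import observe
s=observe();m=rot(s["eef_rot"]).as_matrix();mid=s["eef_pos"]+m@MID
B=[("top",395,165,66,66),("side",290,230,66,66)]
look(B,"a5",[6,6])
c=m@np.array([.7071,0,-.7071])
for t,P in(("mid",mid),("end+",mid+.02*c),("end-",mid-.02*c),("seat",SEAT),("hoop+",SEAT+np.array([.8368,-.5476,0])*.0265+[0,0,.009]),("hoop-",SEAT-np.array([.8368,-.5476,0])*.0265+[0,0,.009])):
    print(t,[ (proj(b[0],P)-b[1:3])*6+[396*i,0] for i,b in enumerate(B)])
```

```text
21.1 p [ 0.4741 -0.1888  0.0638] q [ 0.653   0.8066 -0.3786  1.3219  0.06    1.8195 -1.8832] w 0.571325542764707 F [ 0.1286 -1.2842 -1.459 ] 35.00223412527703
Rcols x [ 0.5909 -0.3867 -0.708 ] y [-0.5463 -0.8376  0.0015] z [-0.5936  0.3859 -0.7062]
rotvec [ 0.0021  0.0013 -0.    ] 0.002431677873495758 per row [ 0.0021  0.0013 -0.    ]
mid [ 0.482  -0.1939  0.0764] err world [ 0.     -0.0011 -0.0454] shift to 0.045 above: [ 0.0007  0.0009 -0.0002] up in tool [-0.708   0.0015 -0.7062]
mid [array([219.2011, 186.8317]), array([621.8358, 263.1192])]
end+ [array([239.7649, 154.1653]), array([669.2899, 283.176 ])]
end- [array([198.5497, 219.6374]), array([575.3816, 243.4851])]
seat [array([201.2849, 203.1268]), array([618.7781, 364.4182])]
hoop+ [array([231.7971, 157.8457]), array([681.2913, 372.3895])]
hoop- [array([178.3859, 242.3299]), array([559.1826, 318.4632])]
```

View pics/a5.png

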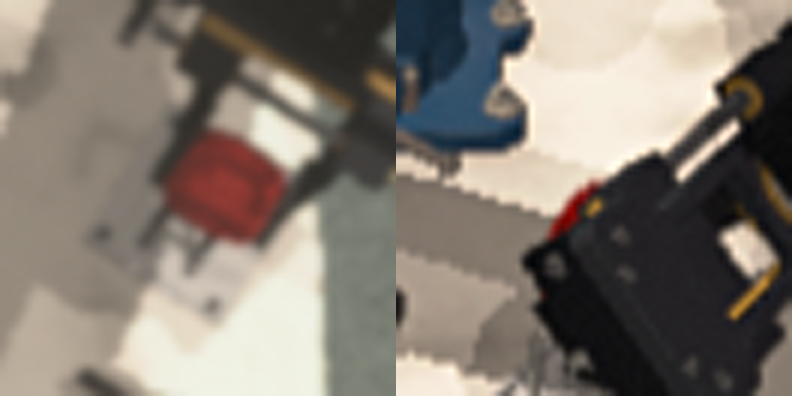

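Top: the held cap lies slanted over the cradle, with its blob centre about (225,188) against a predicted (219,187), so within 2–3 mm. The bars show below it at (150,235) and (200,262). In the side view the gripper body hides the cap. I'll descend in steps, watching the force.

Request:
carry_out(commands=[0.005,0,0.005,0,0,0,20,0.005,0,0.005,0,0,0,20,0.005,0,0.005,0,0,0,20,0.004,0,0.004,0,0,0,20,0.004,0,0.004,0,0,0,20,0.003,0,0.003,0,0,0,20,0,0,0,0,0,0,20])

```text
clock: 21.9
eef_pos: [0.4738, -0.1892, 0.0268]
eef_rot: [-0.109, 0.885, -0.264, -0.367]
contact_force: [0.1, -0.7, -1.2]
width: 0.568
gripper_force: 35.0
```

```bash
python3 -c "
from h import *
toseat(0)"
```

```text
21.9 p [ 0.4738 -0.1892  0.0268] q [ 0.6498  0.8491 -0.3713  1.3315  0.0727  1.7687 -1.8791] w 0.5679666491246113 F [ 0.0661 -0.6676 -1.2446] 35.00218751752982
Rcols x [ 0.5906 -0.3875 -0.7078] y [-0.547  -0.8371  0.0019] z [-0.5933  0.3861 -0.7064]
rotvec [ 0.0018  0.001  -0.0008] 0.0022317271429586685 per row [ 0.0018  0.001  -0.0008]
mid [ 0.4817 -0.1943  0.0393] err world [ 0.0003 -0.0007 -0.0083] shift to 0 above: [0.0063 0.0004 0.0055] up in tool [-0.7078  0.0019 -0.7064]
```

Request:
carry_out(commands=[0.002,0,0.002,0,0,0,20,0.002,0,0.002,0,0,0,20,0.0013,0,0.0013,0,0,0,20,0,0,0,0,0,0,20])

```text
clock: 22.3
eef_pos: [0.4741, -0.1893, 0.0198]
eef_rot: [-0.108, 0.885, -0.264, -0.367]
contact_force: [-0.4, -0.3, -1.1]
width: 0.566
gripper_force: 35.0
```

```bash
python3 -c "
from h import *
toseat(0)"
```

```text
22.3 p [ 0.4741 -0.1893  0.0198] q [ 0.649   0.8574 -0.3699  1.3323  0.0752  1.7589 -1.8782] w 0.565754002148089 F [-0.386  -0.2601 -1.0888] 35.00217516644625
Rcols x [ 0.5912 -0.3878 -0.7072] y [-0.547  -0.8371  0.0018] z [-0.5927  0.3858 -0.707 ]
rotvec [ 0.0017  0.0001 -0.0008] 0.0019123811045915567 per row [ 0.0017  0.0001 -0.0008]
mid [ 0.482  -0.1944  0.0323] err world [ 0.     -0.0006 -0.0013] shift to 0 above: [0.0012 0.0004 0.0007] up in tool [-0.7072  0.0018 -0.707 ]
```

Request:
carry_out(commands=[0.0007,0.0004,0.0007,0,0,0,20,0.0007,0,0.0007,0,0,0,20,0,0,0,0,0,0,20])

```text
clock: 22.6
eef_pos: [0.4741, -0.1896, 0.0182]
eef_rot: [-0.109, 0.885, -0.264, -0.367]
contact_force: [0.2, -0.1, -0.2]
width: 0.571
gripper_force: 35.0
```

Request:
carry_out(commands=[0.0006,0,0.0006,0,0,0,20,0,0,0,0,0,0,20])

```text
clock: 22.8
eef_pos: [0.4742, -0.1894, 0.018]
eef_rot: [-0.109, 0.885, -0.264, -0.367]
contact_force: [0.4, 0.4, 3.9]
width: 0.566
gripper_force: 35.0
```

Resting with 4 N. Release gently and look before backing out.

Request:
carry_out(commands=[0,0,0,0,0,0,60,0,0,0,0,0,0,65,0,0,0,0,0,0,75,0,0,0,0,0,0,85,0,0,0,0,0,0,90,0,0,0,0,0,0,90,0,0,0,0,0,0,90], force=10)

```text
clock: 23.5
eef_pos: [0.474, -0.1897, 0.0171]
eef_rot: [-0.108, 0.885, -0.264, -0.367]
contact_force: [-0.4, 0.1, 0.0]
width: 0.892
gripper_force: 0.0
```

```bash
python3 -c "
from h import *
st();look([('top',395,165,66,66),('side',290,250,66,66)],'a6',[6,6])"
```

```text
23.5 p [ 0.474  -0.1897  0.0171] q [ 0.6491  0.8605 -0.3692  1.3327  0.0764  1.7553 -1.8774] w 0.891778188425304 F [-0.411   0.0738  0.0219] 0.0
Rcols x [ 0.5914 -0.3879 -0.707 ] y [-0.547  -0.8371  0.0017] z [-0.5925  0.3857 -0.7072]
```

View pics/a6.png

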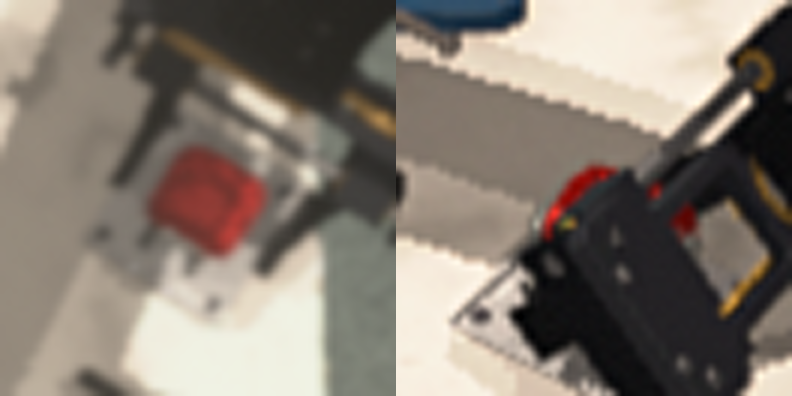

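The cap sits on its side between the hoops at top crop (207,202), and the fingers are clear on both sides. I back out along the tool axis.

Request:
carry_out(commands=[0,0,-0.01,0,0,0,90,0,0,-0.015,0,0,0,90,0,0,-0.02,0,0,0,90,0,0,-0.025,0,0,0,90,0,0,-0.03,0,0,0,90,-0.025,0,-0.025,0,0,0,90,-0.03,0,-0.03,0,0,0,90,-0.03,0,-0.03,0,0,0,90,-0.03,0,-0.03,0,0,0,90,0,0,0,0,0,0,90,0,0,0,0,0,0,90])

```text
clock: 24.7
eef_pos: [0.5099, -0.2121, 0.2168]
eef_rot: [-0.106, 0.894, -0.269, -0.342]
contact_force: [-0.0, -0.2, -0.4]
width: 0.9
gripper_force: 0.0
```

```bash
python3 -c "
from h import *
st();look([('top',270,140,198,120),('side',270,150,132,160)],'a7',[2.5,1.875*1])"
```

```text
24.7 p [ 0.5099 -0.2121  0.2168] q [ 0.5236  0.6933 -0.1752  1.1168 -0.0596  2.0531 -1.8161] w 0.8996354146269128 F [-0.0005 -0.1796 -0.3878] 0.0
Rcols x [ 0.6219 -0.4079 -0.6685] y [-0.5534 -0.8329 -0.0066] z [-0.5541  0.3741 -0.7437]
```

View pics/a7.png

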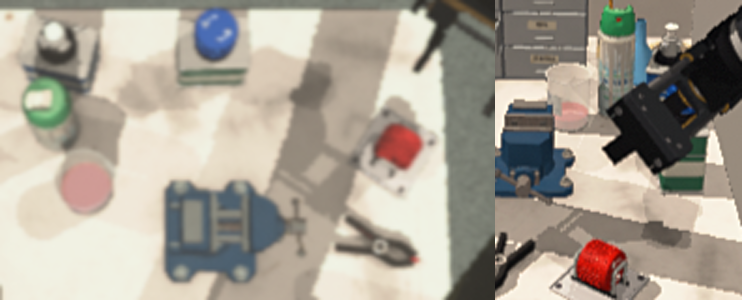

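The cap stands on its edge between the hoops, at (398,146) in the top view and (602,265) in the side view. The aerosol, beaker and clamp haven't moved, and the gripper is clear of everything.

```bash
python3 -c "
from bench import *
print(hand_in())"
```

```text
the job is handed in; nothing more can be done
None
```

The job is done and handed in at about 25 s: the red cap was pressed, turned and lifted off, stood mouth down on the worktop, then placed on its edge in the drip cradle and released. The one doubt is that joint 6 twice read 2.052–2.053 rad against its 2.05 limit, and the hand-in returned no verdict.

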